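# Check a handle's tongue on the bench depth gauge

## Task

Check the length of the tongue filed on the bone handle. On the bench depth gauge press, one at a time and fully down, the round key (on), then the square key (millimetres), then the long bar key (zero, while nothing touches the plunger). Then pick up the handle with the tongue, lay it flat on the gauge's bed and push the tongue in under the lip, against the spring plunger, until the handle's shoulder is fully home on the lip; finish like that, still holding it firmly pressed home for the reading, and leave the uncut blank and the other things alone.

Things in the scene. Friction and masses are not known exactly. Their poses are not given: they have to be found in the camera images.
- gauge: bench depth gauge, 203 x 132 mm, fixed. Origin on the worktop below the middle of the lip's front face; x into the slot, away from the robot (turned up to 0.2 rad), y left, z up. In front (x -90 to 0 mm) a flat bed 72 mm wide, top at z 15 mm. Behind, the head (x 42 to 102 mm), its flat top with three keys at z 52 mm; the readout beyond x 76 mm rises to z 68 mm
- lip: steel bar across the slot, 84 mm wide (y), 22 mm deep, from z 28 to 40 mm above the worktop; same origin and axes as the gauge. Its flat front face (x = 0) is the stop for the handle's shoulder
- slot_mouth (a point): middle of the slot's mouth on the bed's surface (gauge x 0, y 0, z 15 mm). The slot behind it is 22.5 mm wide and 13 mm high (z 15 to 28 mm), its floor level with the bed; the sides are rounded at the mouth (radius 5 mm), so the mouth is 32 mm wide. An upright board, 22 mm thick and up to 250 mm high, stands along the worktop's near edge, 180 to 205 mm before the lip
- plunger (a joint): spring plunger, 8 mm thick, in the slot: 0 = free, its tip 12 mm behind the lip's face; grows (m) as it is pushed in; 0.018 when the handle is home. Pushes back with 2.5 N at 0, rising to 6 N at 0.018
- plunger_tip (a point): centre of the plunger's front end
- key_round (a joint): round key, 17 mm across, at the left of the row: 0 = up, 0.005 (m) = fully down; counts as pressed beyond 0.0035. Springs back; 1.2 N to start, 4 N fully down
- key_round_top (a point): middle of the round key's top, 61 mm above the worktop when up; the key stands 9 mm out of the head and moves straight down. The keys stand 38 mm apart in a row along the gauge's y, 60 mm behind the lip's face
- key_square (a joint): square key, 17 x 17 mm, in the middle of the row; values and spring as the round key
- key_square_top (a point): middle of the square key's top, as for the round key
- key_bar (a joint): long bar key, 28 mm (along gauge x) x 13 mm, at the right of the row; values and spring as the round key
- key_bar_top (a point): middle of the bar key's top, as for the round key
- handle: bone-coloured handle with a tongue, about 90 g, lying flat. Grip part 68 mm long (x -34 to 34 mm), 34 mm wide (y), 18 mm thick; butt rounded, with an eyelet; sides flat from x -17 to 34 mm. Beyond the shoulder (x 34 mm) the tongue, 30 mm long, 20 mm wide, 10 mm thick, its underside flush with the handle's. Origin on the underside, mid grip part; x to the tongue, z up
- tongue_tip (a point): middle of the tongue's end face, 64 mm from the handle's origin along x, 5 mm above its underside
- blank: uncut bone blank, 98 x 34 x 18 mm, one end rounded with an eyelet, the other square, no tongue; origin in the middle of its underside. Leave it alone
- glue: white glue bottle with a pointed cap, 34 mm across, 102 mm tall, standing left of the gauge; leave it alone
- bear: small carved bear, 35 x 85 x 51 mm, left of the gauge; leave it alone
- tin: flat round tin, 68 mm across, 20 mm high, left of the gauge; leave it alone

How it is judged:
By the outcome, as a careful person would: the job done as asked, in the order asked, and still so for the second after the job is handed in, while the arm keeps its last pose, push and grip.
It also fails if it takes over 58 s, if anything falls off the work surface, if the arm or the gripper's body presses on something with over 40 N, if the wrist force passes 120 N, or if a joint passes its speed limit or range.

## Robot

A 6-joint arm with a two-finger parallel gripper is mounted at the origin on a cart in front of the work surface, level with it; the furniture and walls round the work are solid. World frame = base frame: x ahead of the robot, y to its left, z up, the work surface at z = 0. Lengths are in m, angles in rad, forces in N, time in s.
With the tool pointing down it reaches from about 0.3 to 0.875 m from the base axis. Payload 6.4 kg.
Tool frame: the origin (TCP) lies at the very end of the fingers, on their centre line; the grasp point (between the pads) lies 19 mm behind it; z points along the fingers, y is the line along which they close (so a half turn about z gives the same grasp; the last joint's range is limited). The gripper opens to 85 mm and grips with 20 to 120 N. Pads are 22 mm wide; open, the fingers measure 114 mm over their backs; the gripper's body (76 mm by 85 mm) begins 54 mm behind the grasp point. The pads swing forward as they close: fully open they stand 13 mm farther back than shut.
Start: joints at [-1.504, 0.181, 1.607, -0, 1.354, -0.206], TCP at [0.155, -0.554, 0.231] pointing down, gripper open.
Joint ranges: [-2.99, 2.99], [-0.89, 2.07], [0.3, 2.58], [-1.14, 4.28], [0, 2.63], [-3.12, 3.12]. Speed limits (rad/s): [2.57, 2.57, 3.01, 3.14, 3.14, 3.14].

## Interface

Orientations are given as a unit quaternion [w, x, y, z].
In Python, from bench import ctrl gives the robot as it stands.
- The arm moves only by the tool jog_arm, never from a script. Its argument "series" is a list that holds one entry, the list of rows, each a list of 7 numbers: the shift along the tool's x, y, z in mm, then the turn, a rotation vector about the tool's x, y, z in rad, then the finger opening in mm, from 0 to 85.4. In form: [[[tx, ty, tz, rx, ry, rz, gripper], ...]]. A call has exactly 10 rows; each row shifts and turns the commanded pose from where the row before left it, along the tool's axes as they then stand; what a row does not reach is not made up. A row lasts 1/10 s, in which the tool goes at most 50 mm and 8.59 degrees, less where a joint would pass 70% of its speed; a pose out of reach is approached as far as the arm can. A call with a gripper value outside its range is refused whole. The fingers move at their own pace and stop on an object; the grip force is fixed at half the most. Time passes only in rows, so rows that do not move let the fingers close, or fill a call up. It gives the time, the measured TCP pose, the force, the opening and the grip force at its end, in the units of the state.
- ctrl.get_obs(): the state, without advancing time (a new reading comes with each control period).
- ctrl.camera(name): name is "scene" or "side" or "wrist"; returns a dict with "frame" (420x560x3 uint8, blue, green, red), "z_map" (420x560 float32, m along the optical axis (not along the pixel's ray), 0 where there is no reading), "fx", "fy", "cx", "cy" (pixels), "k1" (the pictures are not rectified: a ray, as slopes to the right and down, at radius r is drawn at 1 + k1 r^2 times it, then the intrinsics apply), "xyz" and "rotation" of the camera in the world. Camera axes: x right, y down, z forward; pixel columns grow to the right and rows downward; lengths in m; the calibration is good to about 2 mm. A picture is of the moment at which its call begins.
- ctrl.hand_in(): hands the job in; it is judged then, once.
The state is a dict: "time_s": time; "q": joint angles; "dq": joint speeds; "joint_efforts": joint torques, N m; "eef_pos": TCP position; "eef_rot": TCP orientation; "wrist_force": force on the tool from outside, world axes, zero at the start; "torque": the same for the moment, N m; "opening": opening from 0.0 (shut) to 1.0 (fully open); "grasp_force": force on a finger pad.
Only numpy, scipy, OpenCV 4.12 (cv2) and the standard library are available. Lean on these libraries where they do the work, as an engineer would, in place of code of your own. Each camera call takes 0.05 s, during which the arm holds its last target. There are 200 camera calls.

## Working session

There is one attempt and no reset: what is moved stays moved. The work goes in short steps, Python scripts to look and compute and a tool call to move; the robot and the scene stay as the last step left them, time stands still between calls to the robot, and variables do not carry over. Pictures are saved under pics/ and viewed, at most 10 in all, crops included, and the job is handed in when it is done.

Besides the shell and the picture viewer there is one more tool, called after "Call:" by a JSON object that holds its "method" and its "body". jog_arm: Moves the arm, as the interface text tells. Its arguments: {"type":"object","properties":{"series":{"type":"array"}},"required":["series"]}

```bash
ls; mkdir -p pics; cat > h.py <<'E'
import numpy as np, cv2, pickle
from scipy.spatial.transform import Rotation as R
def rot(q):
    q=np.array(q); return R.from_quat([q[1],q[2],q[3],q[0]]).as_matrix()
def camR(c):
    r=np.array(c["rotation"],float); return r if r.shape==(3,3) else rot(r)
def grab(ctrl,n,tag):
    c=ctrl.camera(n); pickle.dump(c,open(f"pics/{tag}.pkl","wb")); cv2.imwrite(f"pics/{tag}.png",c["frame"]); return c
def load(tag): return pickle.load(open(f"pics/{tag}.pkl","rb"))
def ray(c,u,v):
    x,y=(u-c["cx"])/c["fx"],(v-c["cy"])/c["fy"]; a,b=x,y
    for _ in range(20):
        s=1+c["k1"]*(a*a+b*b); a,b=x/s,y/s
    return np.stack([a,b,np.ones_like(a)],-1)
def pz(c,u,v,z):   # pixel -> world on plane z
    d=camR(c)@ray(c,float(u),float(v)); o=np.array(c["xyz"]); return o+d*(z-o[2])/d[2]
def cloud(c):
    v,u=np.mgrid[0:420,0:560].astype(float); return (ray(c,u,v)*c["z_map"][...,None])@camR(c).T+np.array(c["xyz"])
E
python3 - <<'E'
from bench import ctrl
from h import *
for n in ("scene","side","wrist"):
    c=grab(ctrl,n,n+"0"); print(n,c["xyz"],np.round(camR(c),3).tolist(),c["fx"],c["k1"])
print(ctrl.get_obs())
a=np.hstack([load(n+"0")["frame"] for n in("scene","side")])
E
```

```text
pics
scene [ 0.73473593 -0.46750686  0.87291831] [[0.856, 0.468, -0.22], [0.517, -0.773, 0.369], [0.003, -0.429, -0.903]] 400.82011505938095 -0.10256115717123784
side [0.06045215 0.52391129 0.64735668] [[-0.834, -0.306, 0.459], [-0.551, 0.498, -0.67], [-0.023, -0.812, -0.584]] 462.2238648024945 -0.11191948305703923
wrist [ 0.23720859 -0.5305596   0.37481022] [[0.27, -0.909, -0.317], [-0.963, -0.255, -0.086], [-0.002, 0.329, -0.944]] 316.3859799608979 -0.014835281515967177
{'time_s': 0.15, 'q': array([-1.50426054e+00,  1.81442353e-01,  1.60775927e+00,  9.45632719e-06,
        1.35381357e+00, -2.06332146e-01]), 'dq': array([-0.00063212, -0.0021033 , -0.00447387,  0.00190697, -0.00075474,
        0.0020629 ]), 'joint_efforts': array([ 7.69680701e-04, -4.45260930e+01, -3.51690602e+01, -2.57297361e-04,
        5.85293194e-03, -6.48819579e-06]), 'eef_pos': array([ 0.15493247, -0.55329428,  0.23055985]), 'eef_rot': array([-7.09209438e-04,  9.90707203e-01,  1.36010044e-01,  5.42812113e-05]), 'wrist_force': array([-0.31138862,  0.81257476, -0.28157587]), 'torque': array([-0.05840288, -0.04092106,  0.03153637]), 'grasp_force': 0.0, 'opening': 1.003470436146893}
```

View pics/scene0.png

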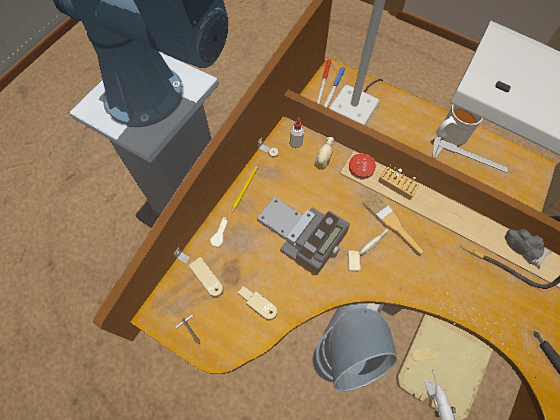

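View pics/side0.png

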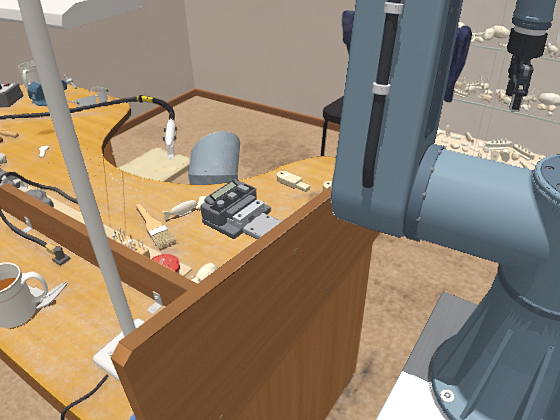

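The scene picture shows the gauge near (305,235), with the bed at (283,217). The tongued handle is at (258,302) with its tongue pointing upper left at (243,292), and the blank is at (207,277). I'll enlarge this area.

```bash
python3 - <<'E'
from h import *
c=load("scene0");f=c["frame"]
a=cv2.resize(f[190:290,245:365],None,fx=6,fy=6,interpolation=cv2.INTER_CUBIC)
cv2.imwrite("pics/crop1.png",a)
b=cv2.resize(f[275:330,225:290],None,fx=10,fy=10,interpolation=cv2.INTER_CUBIC)
cv2.imwrite("pics/crop2.png",b)
P=cloud(c)
for (u,v) in [(283,217),(258,302),(207,277),(297,130),(325,150),(228,180),(300,110),(220,180),(295,95)]: print((u,v),np.round(P[v,u],3))
E
```

```text
(283, 217) [ 0.545 -0.129  0.014]
(258, 302) [ 0.602 -0.329  0.016]
(207, 277) [ 0.478 -0.342  0.02 ]
(297, 130) [0.464 0.074 0.062]
(325, 150) [0.548 0.068 0.046]
(228, 180) [ 0.384 -0.119  0.027]
(300, 110) [0.438 0.136 0.057]
(220, 180) [ 0.384 -0.145  0.067]
(295, 95) [0.413 0.151 0.085]
```

View pics/crop1.png

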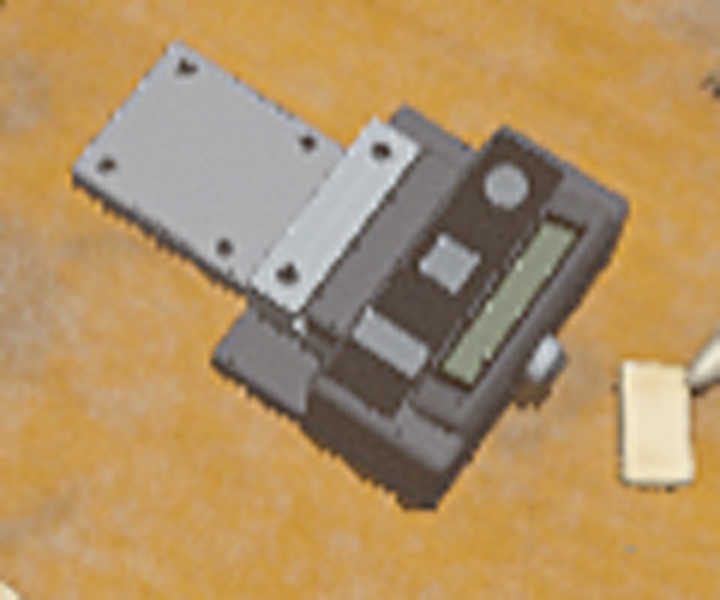

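View pics/crop2.png

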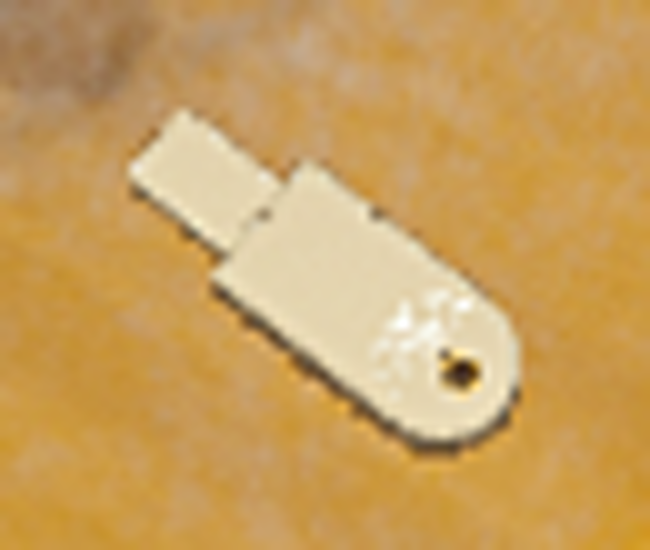

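Crop 1: the round key is at (506,186), the square key at (450,262) and the bar at (390,342). Lip top corners are at (378,120), (252,282) and bed near corners at (175,42), (75,178).
Crop 2: tongue-end corners are at (183,110), (132,170) and shoulder corners at (308,160), (213,278), with the tongue pointing towards the robot.

```bash
python3 - <<'E'
from h import *
from scipy.optimize import least_squares
c=load("scene0")
def fit(mod,px,off,s):
    mod=np.array(mod)/1e3
    W=np.array([pz(c,off[0]+(x+.5)/s-.5,off[1]+(y+.5)/s-.5,m[2]) for (x,y),m in zip(px,mod)])
    def f(p):
        C,S=np.cos(p[2]),np.sin(p[2]); return (mod[:,:2]@np.array([[C,S],[-S,C]])+p[:2]-W[:,:2]).ravel()
    best=min((least_squares(f,[*W.mean(0)[:2],a]) for a in(0,3)),key=lambda r:r.cost)
    print(np.round(best.x,4),"res mm",np.round(best.fun*1e3,1)); return best.x
g=fit([(60,38,61),(60,0,61),(60,-38,61),(0,42,40),(0,-42,40),(-90,36,15),(-90,-36,15)],[(506,186),(450,262),(390,342),(378,120),(252,282),(175,42),(75,178)],(245,190),6)
h=fit([(64,-10,10),(64,10,10),(34,-17,18),(34,17,18)],[(183,110),(132,170),(308,160),(213,278)],(225,275),10)
C,S=np.cos(g[2]),np.sin(g[2])
for n,p in dict(r=(60,38),s=(60,0),b=(60,-38)).items(): print(n,np.round(g[:2]+np.array([[C,-S],[S,C]])@np.array(p)/1e3,4))
P=cloud(c); 
for z,(x,y) in {'bed':(-45,0),'lip':(11,0),'head':(60,19)}.items():
    q=g[:2]+np.array([[C,-S],[S,C]])@np.array((x,y))/1e3
    d=np.hypot(P[...,0]-q[0],P[...,1]-q[1]); m=(d<.01)&(P[...,2]>0); print(z,np.median(P[m],0))
E
```

```text
[ 0.5856 -0.1358 -0.0678] res mm [ 0.8  0.4  1.5 -0.3  2.5  0.1 -1.4  0.   0.3 -1.4 -0.6  0.9 -3.2  0.2]
[ 0.6163 -0.3318  3.013 ] res mm [ 0.4  1.2  0.  -1.6  0.2  0.9 -0.6 -0.5]
r [ 0.648 -0.102]
s [ 0.6454 -0.1399]
b [ 0.6429 -0.1778]
bed [ 0.54033735 -0.13325041  0.01329589]
lip [ 0.59702253 -0.13729849  0.03867092]
head [ 0.64671319 -0.12064025  0.05045612]
```

Call:
{"method": "jog_arm", "body": {"series": [[[0, 0, -40, 0, 0, 0.114, 0], [0, 0, -40, 0, 0, 0.114, 0], [0, 0, -40, 0, 0, 0.113, 0], [29, -30, 0, 0, 0, 0, 0], [29, -30, 0, 0, 0, 0, 0], [29, -30, 0, 0, 0, 0, 0], [29, -30, 0, 0, 0, 0, 0], [29, -30, 0, 0, 0, 0, 0], [29, -30, 0, 0, 0, 0, 0], [29, -30, 0, 0, 0, 0, 0]]]}}

```text
time_s: 1.15
eef_pos: [0.3727, -0.3566, 0.3511]
eef_rot: [-0.0, 0.999, -0.034, -0.0]
wrist_force: [0.7, -0.1, 0.1]
opening: 0.005
grasp_force: 0.0
```

Call:
{"method": "jog_arm", "body": {"series": [[[29, -30, 0, 0, 0, 0, 0], [29, -30, 0, 0, 0, 0, 0], [29, -30, 0, 0, 0, 0, 0], [29, -30, 0, 0, 0, 0, 0], [29, -30, 0, 0, 0, 0, 0], [29, -30, 0, 0, 0, 0, 0], [29, -30, 0, 0, 0, 0, 0], [0, 0, 40, 0, 0, 0, 0], [0, 0, 40, 0, 0, 0, 0], [0, 0, 20, 0, 0, 0, 0]]]}}

```text
time_s: 2.15
eef_pos: [0.587, -0.1609, 0.2467]
eef_rot: [-0.001, 0.999, -0.034, -0.003]
wrist_force: [-0.3, -0.4, -0.4]
opening: -0.004
grasp_force: 0.0
```

```bash
python3 - <<'E'
from bench import ctrl
from h import *
o=ctrl.get_obs(); print(o["time_s"],o["eef_pos"],o["eef_rot"],o["q"],o["wrist_force"])
c=grab(ctrl,"wrist","w1"); cv2.imwrite("pics/w1b.png",cv2.resize(c["frame"],None,fx=1.42,fy=1.42,interpolation=cv2.INTER_CUBIC))
E
```

```text
2.15 [ 0.58703414 -0.16086122  0.24667716] [-0.00123429  0.99943386 -0.03350489 -0.00280251] [-4.62177189e-01  2.46706429e-01  1.49703322e+00 -8.57388189e-05
  1.40397698e+00  1.17565628e+00] [-0.34433526 -0.3617817  -0.35389788]
```

View pics/w1b.png

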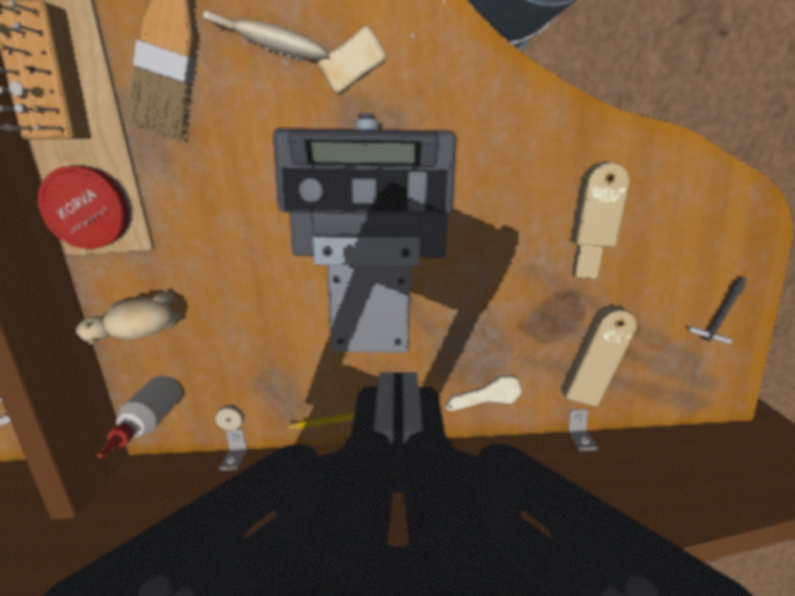

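The wrist view shows the keys at (311,190), (364,190), (417,190) and the lip front edge from (314,264) to (420,264). The bed's near corners are at (333,350) and (409,350). The handle has tongue-end corners (574,276), (599,278) and shoulder corners (577,243), (616,247).

```bash
cat >> h.py <<'E'
from scipy.optimize import least_squares
def fit(c,mod,px,off,s):
    mod=np.array(mod)/1e3
    W=np.array([pz(c,off[0]+(x+.5)/s-.5,off[1]+(y+.5)/s-.5,m[2]) for (x,y),m in zip(px,mod)])
    def f(p):
        C,S=np.cos(p[2]),np.sin(p[2]); return (mod[:,:2]@np.array([[C,S],[-S,C]])+p[:2]-W[:,:2]).ravel()
    best=min((least_squares(f,[*W.mean(0)[:2],a]) for a in(0,3)),key=lambda r:r.cost)
    print(np.round(best.x,4),"res mm",np.round(best.fun*1e3,1)); return best.x
E
python3 - <<'E'
from h import *
c=load("w1")
g=fit(c,[(60,38,61),(60,0,61),(60,-38,61),(0,42,40),(0,-42,40),(-90,36,15),(-90,-36,15)],[(311,190),(364,190),(417,190),(314,264),(420,264),(333,350),(409,350)],(0,0),1.42)
h=fit(c,[(64,-10,10),(64,10,10),(34,-17,18),(34,17,18)],[(574,276),(599,278),(577,243),(616,247)],(0,0),1.42)
f=c["frame"]
a=cv2.resize(f[80:260,180:330],None,fx=3.3,fy=3.3,interpolation=cv2.INTER_CUBIC)
b=cv2.resize(f[105:205,395:455],None,fx=5,fy=5,interpolation=cv2.INTER_CUBIC)
H=np.zeros((600,800,3),np.uint8);H[:a.shape[0],:a.shape[1]]=a;H[:b.shape[0],500:500+b.shape[1]]=b
cv2.imwrite("pics/w1c.png",H)
E
```

```text
[ 0.5834 -0.1353 -0.07  ] res mm [ 0.5  0.2  0.4  0.2  0.3  0.1  0.6 -1.   0.4  0.3 -0.9  1.  -1.4 -0.8]
[ 0.6144 -0.3324  3.0118] res mm [-0.1 -0.8  0.6  1.6 -0.9 -0.1  0.3 -0.6]
```

View pics/w1c.png

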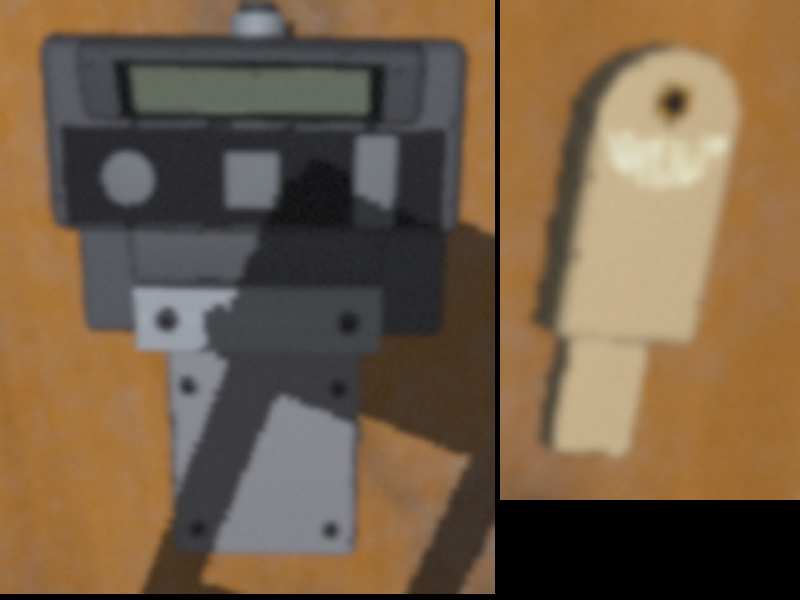

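Call:
{"method": "jog_arm", "body": {"series": [[[18, -21, 10, 0, 0, 0, 0], [18, -21, 30, 0, 0, 0, 0], [17, -21, 30, 0, 0, 0, 0], [0, 0, 35, 0, 0, 0, 0], [0, 0, 35, 0, 0, 0, 0], [0, 0, 30, 0, 0, 0, 0], [0, 0, 8, 0, 0, 0, 0], [0, 0, 5, 0, 0, 0, 0], [0, 0, 3, 0, 0, 0, 0], [0, 0, 0, 0, 0, 0, 0]]]}}

```text
time_s: 3.2
eef_pos: [0.6469, -0.1036, 0.0669]
eef_rot: [0.0, 0.999, -0.034, 0.001]
wrist_force: [-0.0, -0.1, 0.5]
opening: -0.003
grasp_force: 0.0
```

Call:
{"method": "jog_arm", "body": {"series": [[[-2, -1, 0, 0, 0, 0, 0], [0, 0, 2, 0, 0, 0, 0], [0, 0, 2, 0, 0, 0, 0], [0, 0, 2, 0, 0, 0, 0], [0, 0, 2, 0, 0, 0, 0], [0, 0, 1, 0, 0, 0, 0], [0, 0, 1, 0, 0, 0, 0], [0, 0, 0, 0, 0, 0, 0], [0, 0, 0, 0, 0, 0, 0], [0, 0, 0, 0, 0, 0, 0]]]}}

```text
time_s: 4.2
eef_pos: [0.6442, -0.1021, 0.0561]
eef_rot: [0.0, 0.999, -0.034, 0.0]
wrist_force: [-1.1, 1.2, 6.2]
opening: 0.002
grasp_force: 3.2
```

Call:
{"method": "jog_arm", "body": {"series": [[[0, 0, 1, 0, 0, 0, 0], [0, 0, 0, 0, 0, 0, 0], [0, 0, 0, 0, 0, 0, 0], [0, 0, -10, 0, 0, 0, 0], [0, 0, -10, 0, 0, 0, 0], [0, 0, 0, 0, 0, 0, 0], [0, 19, 0, 0, 0, 0, 0], [0, 19, 0, 0, 0, 0, 0], [0, 0, 5, 0, 0, 0, 0], [0, 0, 4, 0, 0, 0, 0]]]}}

```text
time_s: 5.2
eef_pos: [0.6407, -0.1413, 0.0644]
eef_rot: [-0.0, 0.999, -0.035, -0.0]
wrist_force: [-0.2, -0.1, -1.5]
opening: 0.001
grasp_force: 0.0
```

Call:
{"method": "jog_arm", "body": {"series": [[[0, 0, 0, 0, 0, 0, 0], [0, 0, 2, 0, 0, 0, 0], [0, 0, 2, 0, 0, 0, 0], [0, 0, 2, 0, 0, 0, 0], [0, 0, 2, 0, 0, 0, 0], [0, 0, 2, 0, 0, 0, 0], [0, 0, 1, 0, 0, 0, 0], [0, 0, 0, 0, 0, 0, 0], [0, 0, 0, 0, 0, 0, 0], [0, 0, 0, 0, 0, 0, 0]]]}}

```text
time_s: 6.2
eef_pos: [0.6414, -0.1395, 0.0559]
eef_rot: [-0.0, 0.999, -0.034, 0.0]
wrist_force: [-5.0, 1.8, 11.2]
opening: -0.003
grasp_force: 6.0
```

Call:
{"method": "jog_arm", "body": {"series": [[[0, 0, 0, 0, 0, 0, 0], [0, 0, 0, 0, 0, 0, 0], [0, 0, -10, 0, 0, 0, 0], [0, 0, -10, 0, 0, 0, 0], [0, 0, 0, 0, 0, 0, 0], [0, 19, 0, 0, 0, 0, 0], [0, 19, 0, 0, 0, 0, 0], [0, 0, 5, 0, 0, 0, 0], [0, 0, 5, 0, 0, 0, 0], [0, 0, 0, 0, 0, 0, 0]]]}}

```text
time_s: 7.2
eef_pos: [0.6375, -0.1777, 0.0625]
eef_rot: [-0.001, 0.999, -0.034, -0.001]
wrist_force: [-0.3, 0.6, -0.4]
opening: -0.001
grasp_force: 0.0
```

Call:
{"method": "jog_arm", "body": {"series": [[[0, 0, 0, 0, 0, 0, 0], [0, 0, 2, 0, 0, 0, 0], [0, 0, 2, 0, 0, 0, 0], [0, 0, 2, 0, 0, 0, 0], [0, 0, 2, 0, 0, 0, 0], [0, 0, 2, 0, 0, 0, 0], [0, 0, 0, 0, 0, 0, 0], [0, 0, 0, 0, 0, 0, 0], [0, 0, 0, 0, 0, 0, 0], [0, 0, 0, 0, 0, 0, 0]]]}}

```text
time_s: 8.2
eef_pos: [0.639, -0.1776, 0.056]
eef_rot: [-0.0, 0.999, -0.034, 0.0]
wrist_force: [-3.7, 3.4, 10.7]
opening: -0.001
grasp_force: 5.7
```

```bash
python3 - <<'E'
from bench import ctrl
from h import *
o=ctrl.get_obs(); print(o["time_s"],o["eef_pos"],o["wrist_force"],o["q"])
c=grab(ctrl,"scene","s2"); cv2.imwrite("pics/s2b.png",cv2.resize(c["frame"][170:290,200:360],None,fx=4,fy=4,interpolation=cv2.INTER_CUBIC))
E
```

```text
8.2 [ 0.63903278 -0.17755803  0.05596153] [-3.69328948  3.44034146 10.69744583] [-4.49728761e-01  5.60351440e-01  1.48159970e+00  3.47040951e-04
  1.09917158e+00  1.18879801e+00]
```

View pics/s2b.png

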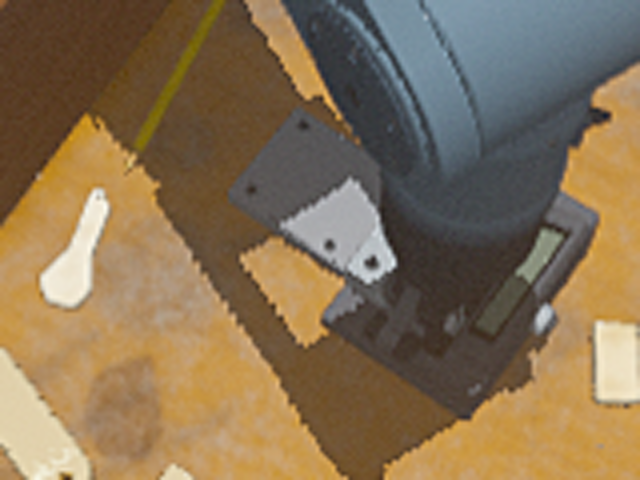

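Call:
{"method": "jog_arm", "body": {"series": [[[0, 0, -10, 0, 0, 0, 0], [0, 0, -30, 0, 0, 0, 0], [0, 0, -35, 0, 0, 0, 0], [0, 0, -35, 0, 0, 0, 0], [-3, 26, 0, 0, 0, 0, 85], [-3, 26, 0, 0, 0, 0, 85], [-3, 26, 0, 0, 0, 0, 85], [-3, 26, 0, 0, 0, 0, 85], [-3, 26, 0, 0, 0, 0, 85], [-3, 26, 0, 0, 0, 0, 85]]]}}

```text
time_s: 9.25
eef_pos: [0.6097, -0.3333, 0.1642]
eef_rot: [0.0, 0.999, -0.034, -0.0]
wrist_force: [0.1, -0.7, 0.2]
opening: 0.989
grasp_force: 0.0
```

Call:
{"method": "jog_arm", "body": {"series": [[[0, 0, 0, 0, 0, -0.14, 85], [0, 0, 0, 0, 0, -0.14, 85], [0, 0, 0, 0, 0, -0.14, 85], [0, 0, 0, 0, 0, -0.14, 85], [0, 0, 0, 0, 0, -0.14, 85], [0, 0, 0, 0, 0, -0.14, 85], [0, 0, 0, 0, 0, -0.14, 85], [0, 0, 0, 0, 0, -0.14, 85], [0, 0, 0, 0, 0, -0.14, 85], [0, 0, 0, 0, 0, -0.14, 85]]]}}

```text
time_s: 10.25
eef_pos: [0.6099, -0.3323, 0.1642]
eef_rot: [-0.0, 0.785, 0.62, -0.0]
wrist_force: [0.3, 0.2, -0.6]
opening: 0.991
grasp_force: 0.0
```

Call:
{"method": "jog_arm", "body": {"series": [[[0, 0, 0, 0, 0, -0.14, 85], [0, 0, 0, 0, 0, -0.14, 85], [0, 0, 0, 0, 0, -0.14, 85], [0, 0, 0, 0, 0, -0.14, 85], [0, 0, 0, 0, 0, -0.14, 85], [0, 0, 0, 0, 0, -0.14, 85], [0, 0, 0, 0, 0, -0.14, 85], [0, 0, 0, 0, 0, -0.14, 85], [0, 0, 0, 0, 0, -0.14, 85], [0, 0, 0, 0, 0, -0.14, 85]]]}}

```text
time_s: 11.25
eef_pos: [0.6099, -0.3324, 0.1642]
eef_rot: [-0.0, 0.201, 0.98, -0.0]
wrist_force: [-0.4, -0.1, -0.2]
opening: 0.997
grasp_force: 0.0
```

Call:
{"method": "jog_arm", "body": {"series": [[[0, 0, 0, 0, 0, -0.14, 60], [0, 0, 0, 0, 0, -0.14, 60], [0, 0, 0, 0, 0, 0, 60], [0, 0, 0, 0, 0, 0, 60], [0, 0, 0, 0, 0, 0, 60], [0, 0, 0, 0, 0, 0, 60], [0, 0, 0, 0, 0, 0, 60], [0, 0, 0, 0, 0, 0, 60], [0, 0, 0, 0, 0, 0, 60], [0, 0, 0, 0, 0, 0, 60]]]}}

```text
time_s: 12.25
eef_pos: [0.6101, -0.3323, 0.1643]
eef_rot: [0.0, 0.065, 0.998, -0.0]
wrist_force: [0.2, -0.2, 0.1]
opening: 0.704
grasp_force: 0.0
```

```bash
python3 - <<'E'
from bench import ctrl
from h import *
o=ctrl.get_obs(); print(o["time_s"],o["eef_pos"],o["q"],o["opening"]); m=rot(o["eef_rot"]); print(np.round(m,4), np.arctan2(m[1,0],m[0,0]))
c=grab(ctrl,"wrist","w3"); cv2.imwrite("pics/w3b.png",cv2.resize(c["frame"],None,fx=1.42,fy=1.42,interpolation=cv2.INTER_CUBIC))
E
```

```text
12.25 [ 0.61010127 -0.3322664   0.16432394] [-6.69066238e-01  4.98455710e-01  1.33268243e+00 -4.06238292e-05
  1.31042400e+00 -2.10989812e+00] 0.7039630674680712
[[-0.9916  0.1296 -0.    ]
 [ 0.1296  0.9916 -0.    ]
 [-0.     -0.     -1.    ]] 3.0116386648254054
```

View pics/w3b.png

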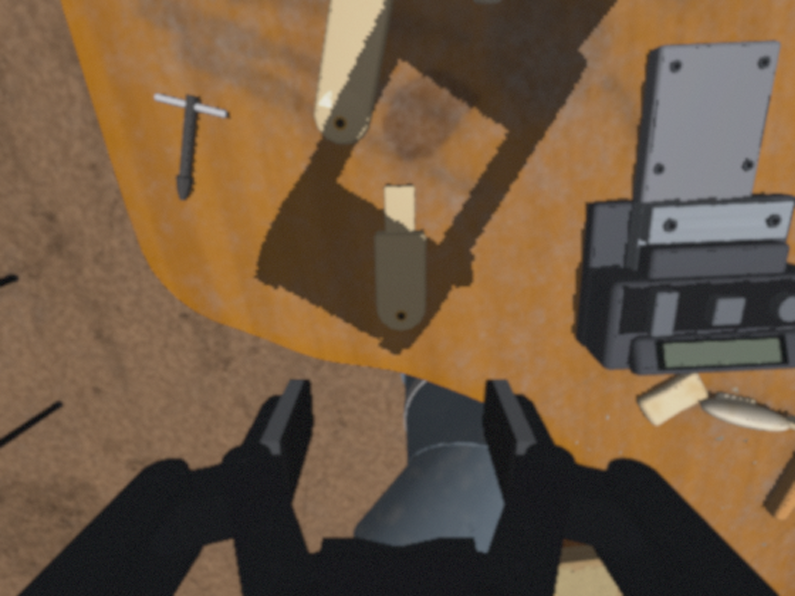

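The handle is centred under the fingers, with its shoulder at (375..424, 234) and its midline at column 400 against the fingers' 398. I'll descend.

Call:
{"method": "jog_arm", "body": {"series": [[[0, 0, 30, 0, 0, 0, 60], [0, 0, 35, 0, 0, 0, 60], [0, 0, 35, 0, 0, 0, 60], [0, 0, 30, 0, 0, 0, 60], [0, 0, 15, 0, 0, 0, 60], [0, 0, 8, 0, 0, 0, 60], [0, 0, 4, 0, 0, 0, 60], [0, 0, 2, 0, 0, 0, 60], [0, 0, 2, 0, 0, 0, 60], [0, 0, 0, 0, 0, 0, 60]]]}}

```text
time_s: 13.3
eef_pos: [0.6107, -0.3327, 0.0043]
eef_rot: [0.001, 0.065, 0.998, -0.0]
wrist_force: [-0.0, -0.1, -0.6]
opening: 0.701
grasp_force: 0.0
```

Call:
{"method": "jog_arm", "body": {"series": [[[0, 0, 0, 0, 0, 0, 20], [0, 0, 0, 0, 0, 0, 20], [0, 0, 0, 0, 0, 0, 20], [0, 0, 0, 0, 0, 0, 20], [0, 0, 0, 0, 0, 0, 20], [0, 0, 0, 0, 0, 0, 20], [0, 0, 0, 0, 0, 0, 20], [0, 0, 0, 0, 0, 0, 20], [0, 0, 0, 0, 0, 0, 20], [0, 0, 0, 0, 0, 0, 20]]]}}

```text
time_s: 14.3
eef_pos: [0.6107, -0.3327, 0.0042]
eef_rot: [0.001, 0.065, 0.998, -0.0]
wrist_force: [-1.4, 0.1, 5.0]
opening: 0.382
grasp_force: 61.2
```

```bash
python3 - <<'E'
from h import *
c=load("s2");P=cloud(c).reshape(-1,3)
g=np.array([.584,-.1355]);C,S=np.cos(-.07),np.sin(-.07)
L=(P[:,:2]-g)@np.array([[C,-S],[S,C]])
for x in range(-220,80,20):
    m=(abs(L[:,0]*1e3-x)<10)&(abs(L[:,1]+.03)<.09)&(P[:,2]>.08)
    if m.sum(): print(x,m.sum(),np.round(np.percentile(P[m,2],[1,10,50,99]),3))
P0=cloud(load("scene0")).reshape(-1,3);L0=(P0[:,:2]-g)@np.array([[C,-S],[S,C]])
m=(L0[:,0]>-.215)&(L0[:,0]<-.17)&(abs(L0[:,1])<.15);print("board",np.percentile(P0[m,2],[1,50,99]))
D=[(.1549,-.5533,.2306,.18144,1.60776),(.587,-.1609,.2467,.2467,1.497),(.639,-.17756,.05596,.56035,1.4816),(.6101,-.33227,.16432,.49846,1.33268)]
f=lambda p:[e for x,y,z,a,b in D for e in (np.sqrt(x*x+y*y-p[4]**2)-p[0]*np.sin(a)-p[1]*np.sin(a+b)-p[2],z-p[0]*np.cos(a)-p[1]*np.cos(a+b)-p[3])]
r=least_squares(f,[.4,.4,0,0,.118]);print(r.x,r.fun)
E
```

```text
-220 381 [0.163 0.17  0.183 0.193]
-200 1950 [0.082 0.095 0.147 0.192]
-180 127 [0.155 0.506 0.522 0.537]
-160 327 [0.482 0.5   0.526 0.545]
-140 651 [0.472 0.491 0.527 0.546]
-120 1144 [0.425 0.469 0.52  0.545]
-100 1609 [0.409 0.459 0.515 0.538]
-80 1790 [0.399 0.435 0.5   0.522]
-60 1979 [0.389 0.419 0.479 0.505]
-40 1472 [0.375 0.404 0.465 0.486]
-20 1158 [0.362 0.387 0.447 0.48 ]
0 1108 [0.354 0.381 0.438 0.47 ]
20 1219 [0.352 0.374 0.422 0.459]
40 1580 [0.182 0.357 0.413 0.448]
60 2075 [0.113 0.177 0.413 0.438]
board [-0.00428608  0.09312117  0.19716041]
[ 3.88414194e-01  5.18234349e-01  1.27781823e-03 -4.02996656e-02
  3.32592120e-06] [-0.00271546  0.00114795  0.00201472 -0.00049591 -0.00627269  0.0024801
  0.00697342 -0.00313214]
```

Call:
{"method": "jog_arm", "body": {"series": [[[0, 0, -5, 0, 0, 0, 20], [0, 0, -15, 0, 0, 0, 20], [0, 0, -30, 0, 0, 0, 20], [0, 0, -30, 0, 0, 0, 20], [0, 0, -30, 0, 0, 0, 20], [0, 0, -10, 0, 0, 0, 20], [0, 0, 0, 0, 0, 0.14, 20], [0, 0, 0, 0, 0, 0.14, 20], [0, 0, 0, 0, 0, 0.14, 20], [0, 0, 0, 0, 0, 0.14, 20]]]}}

```text
time_s: 15.3
eef_pos: [0.6095, -0.3318, 0.1224]
eef_rot: [-0.001, 0.341, 0.94, 0.0]
wrist_force: [-0.2, 0.4, -1.2]
opening: 0.378
grasp_force: 60.5
```

Call:
{"method": "jog_arm", "body": {"series": [[[0, 0, 0, 0, 0, 0.14, 20], [0, 0, 0, 0, 0, 0.14, 20], [0, 0, 0, 0, 0, 0.14, 20], [0, 0, 0, 0, 0, 0.14, 20], [0, 0, 0, 0, 0, 0.14, 20], [0, 0, 0, 0, 0, 0.14, 20], [0, 0, 0, 0, 0, 0.14, 20], [0, 0, 0, 0, 0, 0.14, 20], [0, 0, 0, 0, 0, 0.14, 20], [0, 0, 0, 0, 0, 0.14, 20]]]}}

```text
time_s: 16.3
eef_pos: [0.6095, -0.3318, 0.1223]
eef_rot: [-0.001, 0.866, 0.499, -0.0]
wrist_force: [0.7, 0.4, -1.1]
opening: 0.377
grasp_force: 60.5
```

Call:
{"method": "jog_arm", "body": {"series": [[[0, 0, 0, 0, 0, 0.14, 20], [0, 0, 0, 0, 0, 0.14, 20], [0, 0, 0, 0, 0, 0.14, 20], [0, 0, 0, 0, 0, 0.14, 20], [0, 0, 0, 0, 0, 0.14, 20], [0, 0, 0, 0, 0, 0.14, 20], [0, 0, 0, 0, 0, 0.14, 20], [0, 0, 0, 0, 0, 0.14, 20], [0, 0, 0, 0, 0, 0, 20], [0, 0, 0, 0, 0, 0, 20]]]}}

```text
time_s: 17.3
eef_pos: [0.6097, -0.332, 0.1227]
eef_rot: [-0.0, 0.999, -0.032, -0.0]
wrist_force: [0.4, -0.1, -1.3]
opening: 0.378
grasp_force: 60.5
```

Call:
{"method": "jog_arm", "body": {"series": [[[-14, -24, 0, 0, 0, 0, 20], [-14, -24, 0, 0, 0, 0, 20], [-14, -24, 0, 0, 0, 0, 20], [-14, -24, 0, 0, 0, 0, 20], [-14, -24, 0, 0, 0, 0, 20], [-14, -24, 0, 0, 0, 0, 20], [-14, -24, 0, 0, 0, 0, 20], [-16, -27, 0, 0, 0, 0, 20], [0, 0, 0, 0, 0, 0, 20], [0, 0, 0, 0, 0, 0, 20]]]}}

```text
time_s: 18.3
eef_pos: [0.5097, -0.1296, 0.1236]
eef_rot: [0.0, 0.999, -0.032, 0.0]
wrist_force: [-0.8, -0.3, -0.9]
opening: 0.379
grasp_force: 60.6
```

```bash
python3 - <<'E'
from bench import ctrl
from h import *
o=ctrl.get_obs(); m=rot(o["eef_rot"]); print(o["time_s"],o["eef_pos"],np.arctan2(m[1,0],m[0,0]),o["wrist_force"])
c=grab(ctrl,"wrist","w4"); cv2.imwrite("pics/w4b.png",cv2.resize(c["frame"][80:360,100:460],None,fx=2.1,fy=2.1,interpolation=cv2.INTER_CUBIC))
E
```

```text
18.3 [ 0.50974438 -0.12962242  0.12355908] -0.06483711564809212 [-0.83412087 -0.26755405 -0.8932865 ]
```

View pics/w4b.png

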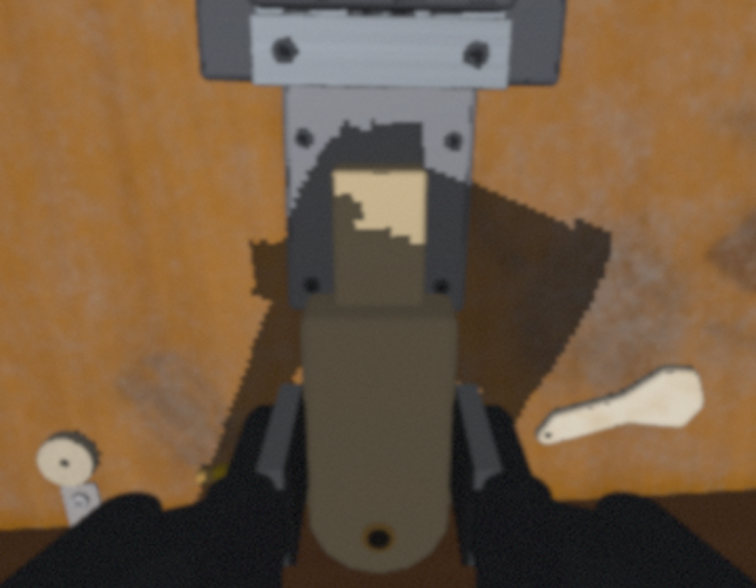

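The view shows the handle held straight. Tongue-end corners are at (333,170), (427,171), the lip front edge runs from (251,86) to (510,88), and the bed's near corners are at (288,306), (464,306).

```bash
python3 - <<'E'
from h import *
c=load("w4");o=(100,80)
g=fit(c,[(0,42,40),(0,-42,40),(22,42,40),(22,-42,40),(-90,36,15),(-90,-36,15)],[(251,85),(510,87),(252,12),(512,12),(288,306),(464,306)],o,2.1)
h=fit(c,[(64,10,129.4),(64,-10,129.4),(34,17,137.4),(34,-17,137.4)],[(333,170),(427,171),(302,316),(457,318)],o,2.1)
C,S=np.cos(g[2]),np.sin(g[2]);M=np.array([[C,S],[-S,C]])
print("handle in gauge",M@(h[:2]-g[:2])*1e3,h[2]-g[2])
print("tip in gauge",M@(h[:2]+.064*np.array([np.cos(h[2]),np.sin(h[2])])-g[:2])*1e3)
E
```

```text
[ 0.584  -0.1348 -0.0771] res mm [ 1.1 -0.7  0.8  0.9  0.7  0.7 -0.4 -0.1 -0.7 -0.4 -1.6 -0.3]
[ 0.507  -0.1292 -0.0722] res mm [ 0.1  0.1  0.1 -0.3 -0.2  0.6 -0.1 -0.5]
handle in gauge [-77.21823463  -0.35120226] 0.00491225820537855
tip in gauge [-13.21900679  -0.036819  ]
```

Call:
{"method": "jog_arm", "body": {"series": [[[0, 0, 20, 0, 0, 0, 20], [0, 0, 30, 0, 0, 0, 20], [0, 0, 25, 0, 0, 0, 20], [0, 0, 15, 0, 0, 0, 20], [0, 0, 7, 0, 0, 0, 20], [0, 0, 4, 0, 0, 0, 20], [0, 0, 2, 0, 0, 0, 20], [0, 0, 0, 0, 0, 0, 20], [0, 0, 0, 0, 0, 0, 20], [0, 0, 0, 0, 0, 0, 20]]]}}

```text
time_s: 19.35
eef_pos: [0.5102, -0.1302, 0.021]
eef_rot: [0.0, 0.999, -0.034, 0.001]
wrist_force: [-0.5, 0.6, -0.7]
opening: 0.376
grasp_force: 60.5
```

Call:
{"method": "jog_arm", "body": {"series": [[[0, 0, 0.5, 0, 0, 0, 20], [0, 0, 0, 0, 0, 0, 20], [0, 0, 0, 0, 0, 0, 20], [2, 0, 0, 0, 0, 0, 20], [2, 0, 0, 0, 0, 0, 20], [2, 0, 0, 0, 0, 0, 20], [2, 0, 0, 0, 0, 0, 20], [1, 0, 0, 0, 0, 0, 20], [0, 0, 0, 0, 0, 0, 20], [0, 0, 0, 0, 0, 0, 20]]]}}

```text
time_s: 20.35
eef_pos: [0.5186, -0.1305, 0.0197]
eef_rot: [-0.0, 0.999, -0.034, -0.0]
wrist_force: [-0.2, -0.4, -0.2]
opening: 0.379
grasp_force: 60.5
```

Call:
{"method": "jog_arm", "body": {"series": [[[2, 0, 0, 0, 0, 0, 20], [2, 0, 0, 0, 0, 0, 20], [2, 0, 0, 0, 0, 0, 20], [2, 0, 0, 0, 0, 0, 20], [2, 0, 0, 0, 0, 0, 20], [2, 0, 0, 0, 0, 0, 20], [2, 0, 0, 0, 0, 0, 20], [0, 0, 0, 0, 0, 0, 20], [0, 0, 0, 0, 0, 0, 20], [0, 0, 0, 0, 0, 0, 20]]]}}

```text
time_s: 21.35
eef_pos: [0.5325, -0.1315, 0.0197]
eef_rot: [-0.0, 0.999, -0.034, -0.0]
wrist_force: [-0.4, 0.5, -0.6]
opening: 0.376
grasp_force: 60.5
```

Call:
{"method": "jog_arm", "body": {"series": [[[2, 0, 0, 0, 0, 0, 20], [2, 0, 0, 0, 0, 0, 20], [2, 0, 0, 0, 0, 0, 20], [2, 0, 0, 0, 0, 0, 20], [2, 0, 0, 0, 0, 0, 20], [2, 0, 0, 0, 0, 0, 20], [2, 0, 0.5, 0, 0, 0, 20], [0, 0, 0, 0, 0, 0, 20], [0, 0, 0, 0, 0, 0, 20], [0, 0, 0, 0, 0, 0, 20]]]}}

```text
time_s: 22.35
eef_pos: [0.5465, -0.1324, 0.0193]
eef_rot: [-0.0, 0.999, -0.034, -0.0]
wrist_force: [-4.7, -0.5, 0.5]
opening: 0.381
grasp_force: 60.7
```

Call:
{"method": "jog_arm", "body": {"series": [[[2, 0, 0, 0, 0, 0, 20], [1, 0, 0.3, 0, 0, 0, 20], [1, 0, 0, 0, 0, 0, 20], [1, 0, 0, 0, 0, 0, 20], [1, 0, 0, 0, 0, 0, 20], [1, 0, 0, 0, 0, 0, 20], [0, 0, 0, 0, 0, 0, 20], [0, 0, 0, 0, 0, 0, 20], [0, 0, 0, 0, 0, 0, 20], [0, 0, 0, 0, 0, 0, 20]]]}}

```text
time_s: 23.35
eef_pos: [0.5512, -0.1327, 0.0192]
eef_rot: [-0.0, 0.999, -0.034, -0.003]
wrist_force: [-15.8, -0.2, 12.8]
opening: 0.378
grasp_force: 62.1
```

Call:
{"method": "jog_arm", "body": {"series": [[[0.5, 0, -0.2, 0, 0, 0, 20], [0.5, 0, 0, 0, 0, 0, 20], [0.5, 0, 0, 0, 0, 0, 20], [0, 0, 0, 0, 0, 0, 20], [0, 0, 0, 0, 0, 0, 20], [0, 0, 0, 0, 0, 0, 20], [0, 0, 0, 0, 0, 0, 20], [0, 0, 0, 0, 0, 0, 20], [0, 0, 0, 0, 0, 0, 20], [0, 0, 0, 0, 0, 0, 20]]]}}

```text
time_s: 24.35
eef_pos: [0.5513, -0.1328, 0.0192]
eef_rot: [-0.0, 0.999, -0.034, -0.004]
wrist_force: [-21.6, -0.2, 17.5]
opening: 0.378
grasp_force: 62.6
```

```bash
python3 - <<'E'
from bench import ctrl
from h import *
o=ctrl.get_obs(); print(o["time_s"],o["eef_pos"],o["eef_rot"],o["wrist_force"],o["torque"])
c=grab(ctrl,"wrist","w5"); cv2.imwrite("pics/w5b.png",cv2.resize(c["frame"][80:360,100:460],None,fx=2.1,fy=2.1,interpolation=cv2.INTER_CUBIC))
E
```

```text
24.35 [ 0.55125454 -0.13275013  0.01922032] [-4.92312971e-04  9.99419495e-01 -3.38015843e-02 -4.22882757e-03] [-21.60515224  -0.18035407  17.50297025] [-0.2229967   3.27865206 -0.13681772]
```

View pics/w5b.png

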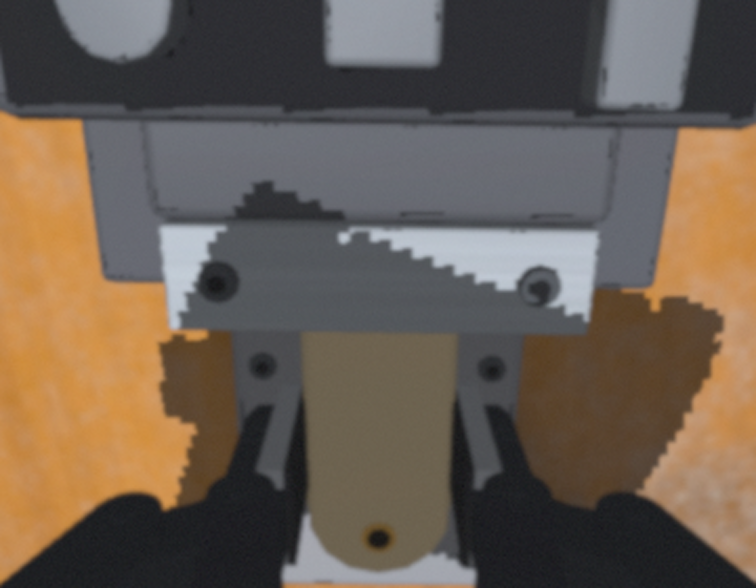

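The picture shows the handle's grip part running up under the lip's front edge at row 332, x 302..457. The eyelet is at the same pixel, (378,538), as before, so the handle has not slipped in the grip. I'll check the shoulder's position against the lip numerically.

```bash
python3 - <<'E'
from h import *
o=(100,80);c=load("w5")
g=fit(c,[(0,42,40),(0,-42,40),(22,42,40),(22,-42,40)],[(171,330),(590,333),(160,226),(599,230)],o,2.1)
z=15
h=fit(c,[(64,10,z+10),(64,-10,z+10),(34,17,z+18),(34,-17,z+18)],[(333,170),(427,171),(302,316),(457,318)],o,2.1)
C,S=np.cos(g[2]),np.sin(g[2]);M=np.array([[C,S],[-S,C]])
print("shoulder in gauge",M@(h[:2]+.034*np.array([np.cos(h[2]),np.sin(h[2])])-g[:2])*1e3,h[2]-g[2])
# side view: along-line check of white gap near shoulder
from bench import ctrl
s=grab(ctrl,"scene","s5"); P=cloud(s).reshape(-1,3);L=(P[:,:2]-g[:2])@M.T*1e3
for x in range(-50,6,2):
    m=(abs(L[:,0]-x)<1)&(abs(L[:,1])<15)&(P[:,2]<.05); print(x,m.sum(),np.round(np.median(P[m,2]),4) if m.sum() else "",end=" | ")
E
```

```text
[ 0.5823 -0.135  -0.0743] res mm [-0.2 -0.2 -0.1  0.6  0.1 -0.2  0.2 -0.2]
[ 0.5486 -0.1323 -0.0746] res mm [ 0.1  0.1  0.2 -0.3 -0.2  0.7 -0.1 -0.5]
shoulder in gauge [0.23819123 0.10222754] -0.00032517559781022887
-50 0  | -48 0  | -46 0  | -44 0  | -42 0  | -40 0  | -38 0  | -36 0  | -34 0  | -32 0  | -30 0  | -28 0  | -26 4 0.0322 | -24 4 0.0325 | -22 10 0.0319 | -20 9 0.0316 | -18 11 0.0307 | -16 9 0.0314 | -14 11 0.0321 | -12 12 0.0314 | -10 9 0.031 | -8 11 0.0316 | -6 9 0.031 | -4 11 0.0308 | -2 10 0.0318 | 0 10 0.0323 | 2 5 0.0379 | 4 11 0.0382 |
```

The shoulder is 0.2 mm from the lip face, within measuring error. The handle lies flat and is pressed in with about 21 N, and pushing further did not move it.

```bash
python3 -c "
from bench import ctrl
print(ctrl.hand_in())"
```

```text
the job is handed in; nothing more can be done
None
```

The job is handed in: I pressed the round, square and bar keys in that order, and the handle is held flat with its tongue under the lip and its shoulder home (within about 0.2 mm by camera, roughly 21 N push). I did not touch the blank or the other things.

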